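Swap the empty hanging bin for a full one

TASK

The bush bin on the bench rail has run empty. Tilt its front up, lift its lip off the rail and stand it upright on the bench top, without dropping it; then hang the full bin of bushes that stands on the bench in the gap it leaves, fully home on the rail, with all three bushes still in it. Leave the other bins hanging as they are.

Things in the scene. Friction and masses are not known exactly. Their poses are not given: they have to be found in the camera images.
- bin_rail: low aluminium rail, 425 mm long, on two steel feet fixed to the bench; four bins hang on it, 115 mm apart (55 mm between them). Origin: on the bench under the middle of the rail's flat front face; x points behind the rail, y along it (left seen from the front), z up. A bin fully home has its origin at x -58, z 85 mm and hangs level, axes parallel to the rail's.
- rail_ledge (a point): middle of the rail's straight top edge, the ledge that bins hang on, at the front face, 136 mm over the bench. The plate is 4 mm thick (rail x 0 to 4); nothing is above it, and behind it is free down to z 111.
- rail_bead (a point): middle of the bead along the rail's front face: it stands out 6 mm (rail x -6 to 0), from z 100 to 105 mm; this point is on its lower front edge. A home bin's toe lies under it, so a bin can be neither lifted straight up off the rail nor lowered straight onto it.
- empty_bin: empty grey bin hung at one of four places among filled ones; its place at the start is the gap for the full bin. 100 mm long (x), 60 wide over flat sides (a grip from above), 55 tall; walls 3; front wall 28 tall, the sides slope down to it over the front 38 mm. Origin: centre of the underside; x to its back, y to its left, z up. 0.09 to 0.15 kg.
- empty_lip (a point): inner upper corner of the empty bin's hanging lip, at bin x 62, z 51 mm. From the back wall (x 50) an arm (z 51 to 55) runs back to x 65; at its end a lip 3 thick (x 62 to 65), 56 wide, hangs down to z 41: a slot 12 wide, 10 deep, over the 4 mm ledge. Home, this corner is at the back of the ledge.
- empty_toe (a point): tip of the toe low on the empty bin's back: z 8 to 12 mm, from the back wall (x 50) to x 58, 50 wide. Home, it lies 3 mm under the bead and against the rail's front face. Tilting the bin's front up 15 to 30 degrees (20 is best), turning at the lip, swings the toe out past the bead; then the lip can be lifted off.
- full_bin: the full bin, the same shape and material, origin and axes as the empty one (lip and toe too), standing on the bench in front of the rail, to the left, turned by -15 to 35 degrees from square to the bench, three bushes loose in it, 0.22 to 0.32 kg in all. Let go near home it seats by its own weight. To its right, before the rail's right half, the bench is clear for the empty bin.
- bush_a: plain turned metal bush, 24 mm diameter, 30 long, standing in the full bin; origin: centre of its lower end
- bush_b: second bush like bush_a, in the full bin
- bush_c: third bush like bush_a, in the full bin
- screw_bin: a neighbour on the rail, the same grey bin, holding dark socket screws; loose, must stay where it hangs. Origin and axes as the empty bin's.
- nut_bin: a neighbour on the rail, the same grey bin, holding hexagon nuts; loose, must stay where it hangs. Origin and axes as the empty bin's.
- collar_bin: a neighbour on the rail, the same grey bin, holding three wide brass-coloured collars (30 mm diameter); loose, must stay where it hangs. Origin and axes as the empty bin's.
Mind the look-alikes: they are no part of the job. What is shaped like the empty_bin but blue is not meant.

How it is judged:
By the outcome, as a careful person would: the job done as asked, in the order asked, and still so for the second after the job is handed in, with the robot touching nothing.
It also fails if it takes over 61 s, if anything falls off the work surface, if the arm or the gripper's body presses on something with over 40 N, if the wrist force passes 120 N, or if a joint passes its speed limit or range.

ROBOT

A 7-joint arm with a two-finger parallel gripper is mounted at the origin on a cart in front of the work surface, level with it; the furniture and walls round the work are solid. World frame = base frame: x ahead of the robot, y to its left, z up, the work surface at z = 0. Lengths are in m, angles in degrees, forces in N, time in s.
With the tool pointing down it reaches from about 0.425 to 0.875 m from the base axis. Payload 4.7 kg.
Tool frame: the origin (TCP) lies at the very end of the fingers, on their centre line; the grasp point (between the pads) lies 19 mm behind it; z points along the fingers, y is the direction in which the jaws open and shut (so a half turn about z gives the same grasp; the last joint's range is limited). The gripper opens to 87 mm and grips with 3 to 60 N. Pads are 19 mm wide; open, the fingers measure 117 mm over their backs; the gripper's body (75 mm by 190 mm) begins 51 mm behind the grasp point.
Start: joints at [-64.452, 18.392, -4.016, 83.108, 1.295, 78.541, -3.26], TCP at [0.272, 0.59, 0.223] pointing down, gripper open.
Joint ranges: [-163.93, 163.93], [-17.29, 119.83], [-79.2, 71.16], [3.27, 140.29], [-89.18, 269.18], [5.43, 117.66], [-154.24, 154.24]. Speed limits (degrees/s): [147.25, 147.25, 180, 180, 180, 180, 180].

INTERFACE

Orientations are given as [roll, pitch, yaw] about the fixed x, y, z axes, in that order (R = Rz(yaw) Ry(pitch) Rx(roll)).
In Python, from cell import monitor, read_camera, camera_info, env, look_for gives the robot as it stands.
- The arm moves only by the tool servo_tool, never from a script. Its argument "commands" is one flat list of numbers, 6 for each row, row after row: the shift along the tool's x, y, z in mm, then the turn, a rotation vector about the tool's x, y, z in degrees. A call has 1 to 10 rows; each row shifts and turns the commanded pose from where the row before left it, along the tool's axes as they then stand; what a row does not reach is not made up. A row lasts 1/10 s, in which the tool goes at most 50 mm and 8.59 degrees, less where a joint would pass 70% of its speed; a pose out of reach is approached as far as the arm can. A call is refused whole if a number of a shift passes 50 or a number of a turn 8.59, either way. A call with a gripper value outside its range is refused whole. "jaw" is the finger opening in mm, from 0 to 87, set as the call begins (left out, the last holds). The fingers move at their own pace and stop on an object; "newtons" is the grip in N (left out, the last holds). Time passes only in rows, so rows that do not move let the fingers close. It gives the time, the measured TCP pose, the force and the opening at its end, in the units of the state.
- monitor.get_obs(): the state, without advancing time (a new reading comes with each control period).
- read_camera(name): name is "scene" or "top"; returns (picture, depth): 420x560x3 uint8, red, green, blue; 420x560 float32, m along the optical axis (not along the pixel's ray), 0 where there is no reading.
- camera_info(name): a dict with "camera_matrix" (3x3 intrinsics, pixels), "k1" (the pictures are not rectified: a ray, as slopes to the right and down, at radius r is drawn at 1 + k1 r^2 times it, then the intrinsics apply), "R" (3x3) and "t" (3): a world point X has camera coordinates R X + t. Camera axes: x right, y down, z forward; pixel columns grow to the right and rows downward; lengths in m; the calibration is good to about 2 mm. A picture is of the moment at which its call begins. camera_info takes no time and is no camera call.
- env.sign_off(): hands the job in, once; it reports no verdict.
Trained networks look in the newest picture that a camera, given by its name, has taken for a name from the list of things; names that differ only in an ending like _2 or _b are one class to them, and where a whole thing is asked for, a point or a joint stands for the part that bears it (a point fixed in the world has none). Each returns a list of dicts, best first, with "conf" (0 to 1); they miss things now and then, are a little off and sometimes report something else, mostly with a low value. They report only what shows in the picture. A call takes as long as a camera call. They do not tell look-alikes from the thing itself.
- look_for(camera, label): "box" ([left, top, width, height] in pixels, round what is visible of it).
The state is a dict: "time_s": time; "qpos": joint angles; "joint_velocities": joint speeds; "effort": joint torques, N m; "tool_pos": TCP position; "tool_rot": TCP orientation; "force": force on the tool from outside, world axes, zero at the start; "wrist_torque": the same for the moment, N m; "grip_width": finger opening in m.
Only numpy, scipy, OpenCV 4.12 (cv2) and the standard library are available. Lean on these libraries where they do the work, as an engineer would, in place of code of your own. Each camera call takes 0.05 s, during which the arm holds its last target.

## Working session

There is one attempt and no reset: what is moved stays moved. The work goes in short steps, Python scripts to look and compute and a tool call to move; the robot and the scene stay as the last step left them, time stands still between calls to the robot, and variables do not carry over. Pictures are saved under pics/ and viewed, and the job is handed in when it is done.

Besides the shell and the picture viewer there is one more tool, called after "Request:" in YAML: its name, and indented under it one key for each argument. servo_tool: Moves the arm, as the interface text tells. Its arguments: {"type":"object","properties":{"commands":{"type":"array","items":{"type":"number"}},"jaw":{"type":"number"},"newtons":{"type":"number"}},"required":["commands"]}

```bash
ls; mkdir -p pics; python3 - <<'E'
from cell import monitor, read_camera, camera_info, env, look_for
import cv2,numpy as np
print(monitor.get_obs())
for n in ("scene","top"):
    p,d=read_camera(n); cv2.imwrite(f"pics/{n}0.png",p[:,:,::-1]); np.save(f"pics/{n}0.npy",d)
    print(n,camera_info(n))
    for l in ("empty_bin","full_bin","bin_rail"):
        print(l,look_for(n,l))
E
```

```text
pics
{'time_s': 0.0, 'qpos': array([-64.45121025,  18.43812314,  -4.0154886 ,  83.17734589,
         1.29507163,  78.53935349,  -3.25995652]), 'joint_velocities': array([ 0.01560927, -0.02126161, -0.04678849,  0.03896286,  0.05626133,
       -0.02780746, -0.03082265]), 'effort': array([ 1.09165820e-03, -4.91306126e+01, -4.03330754e-01, -3.12517869e+01,
       -6.40367414e-02,  4.38136433e-02,  1.66299019e-04]), 'tool_pos': array([0.27184616, 0.58980122, 0.2214507 ]), 'tool_rot': array([-1.79890426e+02,  5.90641696e-03,  1.55261037e+02]), 'force': array([-0.74169669,  0.15118062, -0.08931797]), 'wrist_torque': array([-0.04041118,  0.01807825,  0.00291824]), 'grip_width': 0.08687878759167417}
scene {'camera_matrix': array([[432.18811428,   0.        , 276.29595069],
       [  0.        , 432.18811428, 202.85031892],
       [  0.        ,   0.        ,   1.        ]]), 'k1': -0.056646550337377616, 'R': array([[ 5.20732390e-01, -8.53719965e-01, -1.06599514e-05],
       [-6.00019850e-01, -3.65977369e-01, -7.11362598e-01],
       [ 6.07300550e-01,  3.70435942e-01, -7.02825195e-01]]), 't': 
[... 274 characters left out ...]
in_rail [{'box': [249.8, 149.7, 174.0, 89.3], 'conf': 0.69}]
top {'camera_matrix': array([[456.75300538,   0.        , 280.63478686],
       [  0.        , 456.75300538, 209.88352649],
       [  0.        ,   0.        ,   1.        ]]), 'k1': 0.025393293868325343, 'R': array([[-0.02823625, -0.9995901 , -0.00472635],
       [-0.99595689,  0.02853637, -0.08517951],
       [ 0.08527947,  0.0023021 , -0.99635441]]), 't': array([0.01183035, 0.58805144, 1.08943284])}
empty_bin [{'box': [154.2, 252.6, 52.0, 35.3], 'conf': 0.76}, {'box': [300.3, 162.0, 28.4, 54.6], 'conf': 0.7}]
full_bin [{'box': [220.2, 233.9, 42.3, 46.0], 'conf': 0.88}]
bin_rail [{'box': [194.6, 141.8, 189.9, 55.5], 'conf': 0.6}]
```

```bash
python3 - <<'E'
import cv2
a=cv2.imread("pics/top0.png");b=cv2.imread("pics/scene0.png")
cv2.imwrite("pics/top0c.png",cv2.resize(a[120:320,130:400],None,fx=2.9,fy=2.9,interpolation=cv2.INTER_CUBIC))
cv2.imwrite("pics/scene0c.png",cv2.resize(b[120:320,100:440],None,fx=2.3,fy=2.3,interpolation=cv2.INTER_CUBIC))
E
```

```text
(no output)
```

View pics/top0c.png

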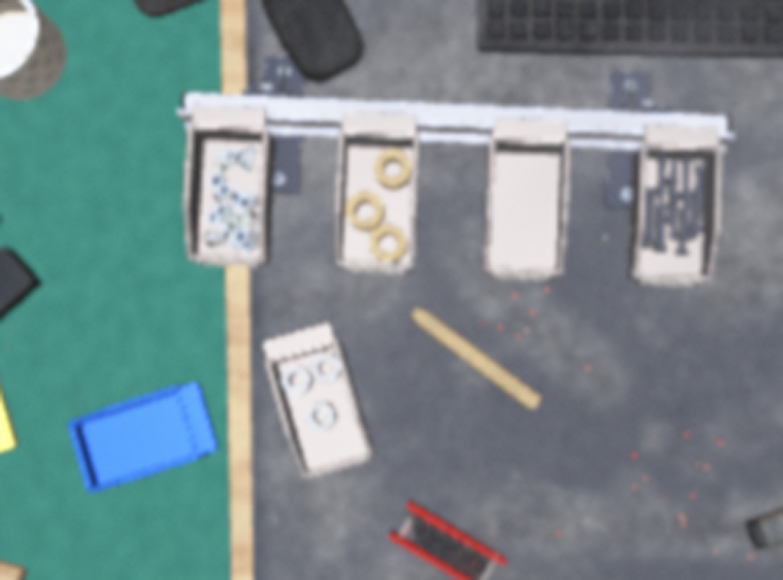

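View pics/scene0c.png

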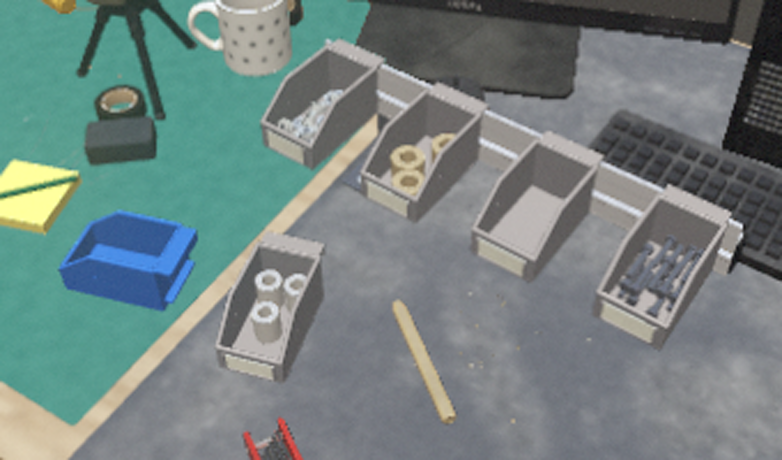

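View pics/top0.png

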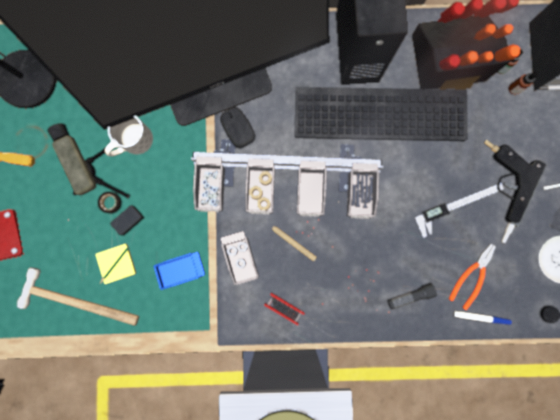

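```bash
cat > h.py <<'E'
import numpy as np,cv2
from cell import monitor, read_camera, camera_info, env, look_for
def undist(ci,uv):
    K=np.array(ci['camera_matrix']); D=np.array([ci['k1'],0,0,0,0.])
    return cv2.undistortPoints(np.asarray(uv,float).reshape(-1,1,2),K,D).reshape(-1,2)
def proj(n,X):
    ci=camera_info(n); r,_=cv2.Rodrigues(np.array(ci['R']))
    return cv2.projectPoints(np.asarray(X,float).reshape(-1,1,3),r,np.array(ci['t']),np.array(ci['camera_matrix']),np.array([ci['k1'],0,0,0,0.]))[0].reshape(-1,2)
def cloud(n,d):
    ci=camera_info(n);h,w=d.shape
    u,v=np.meshgrid(np.arange(w),np.arange(h))
    s=undist(ci,np.stack([u,v],-1).reshape(-1,2))
    P=np.c_[s,np.ones(len(s))]*d.reshape(-1,1)
    X=(P-np.array(ci['t']))@np.array(ci['R'])
    X[d.reshape(-1)==0]=np.nan
    return X.reshape(h,w,3)
def ray_at_z(n,uv,z):
    ci=camera_info(n);R=np.array(ci['R']);t=np.array(ci['t'])
    s=undist(ci,uv);d=np.c_[s,np.ones(len(s))]@R;c=-R.T@t
    return c+d*((z-c[2])/d[:,2])[:,None]
E
python3 - <<'E'
from h import *
for n in("top","scene"):
    d=np.load(f"pics/{n}0.npy");X=cloud(n,d)
    np.save(f"pics/{n}X.npy",X)
    z=X[...,2]
    ok=(X[...,0]>.45)&(X[...,0]<.6)&(abs(X[...,1])<.1)
    print(n,np.nanmedian(z[ok]),np.nanstd(z[ok]))
    # top band
    m=(X[...,0]>.55)&(X[...,0]<.75)&(X[...,1]>-.3)&(X[...,1]<.28)&(z>.11)&(z<.16)
    p=X[m];print(len(p),p.min(0),p.max(0))
    print(np.histogram(p[:,2],bins=10))
    im=np.clip(np.nan_to_num(z)*1500,0,255).astype(np.uint8)
    im=cv2.applyColorMap(im,cv2.COLORMAP_JET)
    c=im[120:320,130:400] if n=="top" else im[120:320,100:440]
    cv2.imwrite(f"pics/{n}z.png",cv2.resize(c,None,fx=2.3,fy=2.3,interpolation=0))
X=np.load("pics/topX.npy")
np.set_printoptions(precision=1,suppress=True,linewidth=200)
for c in (236,286,337):   # between bins
    print(c,[(r,*(X[r,c]*1000).round(0)) for r in range(150,178)])
E
```

```text
top 0.0017871496181503265 0.033358223849138266
3728 [ 0.56073718 -0.23582315  0.11000147] [0.72378912 0.19284523 0.14619278]
(array([1141,  402,  141,  141,  114,  139,  185,  470,  818,  177]), array([0.11000147, 0.1136206 , 0.11723973, 0.12085886, 0.12447799,
       0.12809712, 0.13171626, 0.13533539, 0.13895452, 0.14257365,
       0.14619278]))
scene 0.001975089363088561 0.03732729431277507
5635 [ 0.55865506 -0.23361884  0.1100026 ] [0.70647733 0.19342445 0.14501946]
(array([973, 646, 457, 467, 427, 436, 445, 502, 924, 358]), array([0.1100026 , 0.11350428, 0.11700597, 0.12050766, 0.12400934,
       0.12751103, 0.13101271, 0.1345144 , 0.13801609, 0.14151777,
       0.14501946]))
236 [(150, np.float64(745.0), np.float64(103.0), np.float64(2.0)), (151, np.float64(743.0), np.float64(104.0), np.float64(-1.0)), (152, np.float64(740.0), np.float64(103.0), np.float64(1.0)), (153, np.float64(738.0), np.float64(104.0), np.float64(-3.0)), (154, np.float64(712.0), np.float64(93.0), np.float64(110.0)), (155, np.float64(709.0), np.float64(93.0), np.float64(111.0)), (156, np.float64(706.0), np.f
[... 4218 characters left out ...]
167, np.float64(675.0), np.float64(-136.0), np.float64(111.0)), (168, np.float64(673.0), np.float64(-136.0), np.float64(105.0)), (169, np.float64(671.0), np.float64(-136.0), np.float64(104.0)), (170, np.float64(669.0), np.float64(-136.0), np.float64(104.0)), (171, np.float64(684.0), np.float64(-149.0), np.float64(1.0)), (172, np.float64(682.0), np.float64(-149.0), np.float64(1.0)), (173, np.float64(679.0), np.float64(-149.0), np.float64(1.0)), (174, np.float64(676.0), np.float64(-148.0), np.float64(3.0)), (175, np.float64(674.0), np.float64(-148.0), np.float64(2.0)), (176, np.float64(671.0), np.float64(-148.0), np.float64(2.0)), (177, np.float64(669.0), np.float64(-149.0), np.float64(-2.0))]
```

View pics/topz.png

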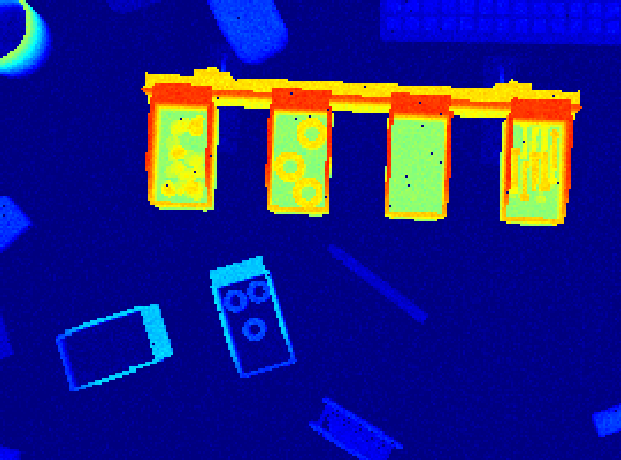

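View pics/scene0.png

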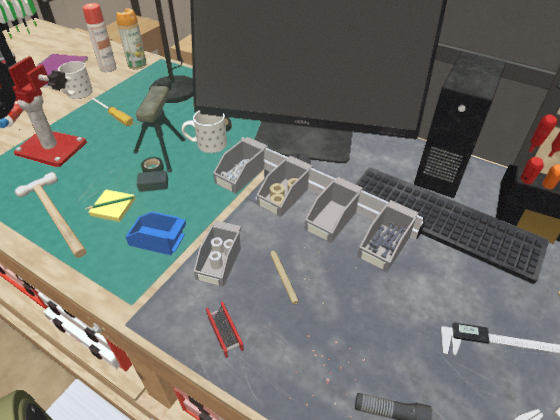

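```bash
cat > fit.py <<'E'
from h import *
from scipy.spatial import cKDTree
from scipy.optimize import least_squares
def rect(o,a,b,step=.0015):
    o,a,b=map(np.array,(o,a,b)); na=max(2,int(np.linalg.norm(a)/step)+1);nb=max(2,int(np.linalg.norm(b)/step)+1)
    s,t=np.meshgrid(np.linspace(0,1,na),np.linspace(0,1,nb));return o+s.reshape(-1,1)*a+t.reshape(-1,1)*b
def binmodel():
    P=[]
    g=np.arange(-50,50.01,1.5)
    for y in(-30,-27,27,30):
        for x in g:
            h=55 if x>=-12 else 28+(x+50)/38*27
            for z in np.arange(0 if abs(y)==30 else 3,h+.01,1.5): P.append((x,y,z))
    for x in g:
        h=55 if x>=-12 else 28+(x+50)/38*27
        for y in(-28.5,28.5):P.append((x,y,h))
    P=[np.array(P,float)]
    P.append(rect((-50,-30,0),(0,60,0),(0,0,28),1.5));P.append(rect((-47,-27,3),(0,54,0),(0,0,25),1.5))
    P.append(rect((-50,-30,28),(0,60,0),(3,0,0),1.5))
    P.append(rect((47,-27,3),(0,54,0),(0,0,52),1.5));P.append(rect((50,-30,0),(0,60,0),(0,0,51),1.5))
    P.append(rect((47,-28,55),(0,56,0),(18,0,0),1.5));P.append(rect((65,-28,41),(0,56,0),(0,0,14),1.5))
    P.append(rect((-47,-27,3),(94,0,0),(0,54,0),1.5))
    return np.vstack(P)/1000
M=binmodel();T=cKDTree(M)
def fitbin(C,x0,z,free_z=True,it=6):
    """x0=(x,y,yawdeg) ; returns x,y,z,yaw,rms,n"""
    p=np.array([x0[0],x0[1],z,np.radians(x0[2])])
    def loc(p,C):
        c,s=np.cos(p[3]),np.sin(p[3]);d=C-p[:3];return np.c_[c*d[:,0]+s*d[:,1],-s*d[:,0]+c*d[:,1],d[:,2]]
    for r in(.012,.008,.006,.005,.005,.005)[:it]:
        L=loc(p,C);d,_=T.query(L);S=C[(d<r)]
        p=least_squares(lambda p:T.query(loc(p,S))[0],p,loss='soft_l1',f_scale=.002,diff_step=1e-4).x
    d=T.query(loc(p,C))[0];k=d<.005
    return p,np.sqrt((d[k]**2).mean()),k.sum()
E
cat > f1.py <<'E'
from fit import *
import sys
tag=sys.argv[1]
np.set_printoptions(precision=2,suppress=True)
init={'nut':(.635,.155,-4),'collar':(.63,.04,-4),'empty':(.62,-.076,-4),'screw':(.61,-.19,-4),'full':(.50,.10,17)}
for n in("top","scene"):
    X=cloud(n,np.load(f"pics/{n}{tag}.npy")).reshape(-1,3);X=X[~np.isnan(X[:,0])]
    for k,v in init.items():
        zz=0 if k=='full' else .085
        C=X[(np.hypot(X[:,0]-v[0],X[:,1]-v[1])<.085)&(X[:,2]>zz+.006-.02*(zz>0))&(X[:,2]<zz+.07)]
        p,r,m=fitbin(C,v,zz);print(n,k,p[:3]*1000,np.degrees(p[3]),r*1000,m,len(C))
E
python3 f1.py 0
python3 - <<'E'
from h import *
np.set_printoptions(precision=1,suppress=True)
for n in("top","scene"):
    X=np.load(f"pics/{n}X.npy").reshape(-1,3);X=X[~np.isnan(X[:,0])]
    # monitor / obstacles near
    m=(X[:,2]>.16)&(X[:,0]<.95)&(abs(X[:,1])<.45)&(X[:,0]>.3)
    P=X[m]
    if len(P):
        for y0 in np.arange(-.45,.45,.1):
            q=P[(P[:,1]>=y0)&(P[:,1]<y0+.1)]
            if len(q): print(n,round(y0,2),len(q),'xmin',q[:,0].min()*1000,'zmin',q[:,2].min()*1000,'zmax',q[:,2].max()*1000)
    # floor offset
    f=X[(X[:,0]>.4)&(X[:,0]<.55)&(X[:,1]<-.05)&(X[:,1]>-.25)&(abs(X[:,2])<.02)];print('floor',np.median(f[:,2])*1000,np.percentile(f[:,2],[.5,99.5])*1000)
    # rail front face fit
    f=X[(X[:,2]>.110)&(X[:,2]<.130)&(X[:,0]>.64)&(X[:,0]<.70)]
    f=f[[any(abs(y-c)<.015 for c in(.095,-.02,-.133)) for y in f[:,1]]]
    A=np.c_[f[:,1],np.ones(len(f))];w=np.ones(len(f),bool)
    for _ in range(10):
        s=np.linalg.lstsq(A[w],f[w,0],rcond=None)[0];e=f[:,0]-A@s;w=abs(e)<.0025
    print('rail x = a y + b',s,np.degrees(np.arctan(s[0])),w.sum(),len(w))
E
```

```text
top nut [634.8  155.45  85.39] -3.9792178613642157 1.6320070879805242 1168 1876
top collar [629.29  40.94  85.34] -3.7670356631512973 1.9516842272184944 1178 1896
top empty [620.79 -73.67  85.38] -4.463942158367879 1.8970007130446345 1496 1935
top screw [ 610.   -188.09   85.85] -4.269360272454714 1.764287332010794 1200 1879
top full [499.54 101.34   6.14] 15.196579372399007 2.113768051412913 277 779
scene nut [636.53 155.67  86.9 ] -4.363861891620995 1.2523008677196594 1733 2268
scene collar [627.77  40.73  86.48] -4.393730540331815 1.3070691168186843 1797 2623
scene empty [619.37 -74.05  85.89] -4.506583991679378 1.2518061135886451 2287 2990
scene screw [ 608.91 -188.04   85.94] -4.196225247694051 1.5113037149821547 1944 2840
scene full [498.63 104.08   9.23] 14.505914152368232 1.8860778291225742 788 1833
top -0.45 371 xmin 869.550319309087 zmin 160.18632662809958 zmax 195.213005572049
top -0.35 288 xmin 904.6445387403799 zmin 160.19661520578987 zmax 275.83339091086583
top -0.25 2178 xmin 901.5582259563125 zmin 160.0325769101896 zmax 276.3157342586874
top -0.05 187 xmin 932.8279108
[... 558 characters left out ...]
0013995
scene -0.35 373 xmin 901.956004183022 zmin 160.6114227132578 zmax 273.79692905619373
scene -0.25 2615 xmin 899.5300271626365 zmin 160.02804409664205 zmax 274.2531576891846
scene -0.05 209 xmin 933.3113165845766 zmin 160.13164599932833 zmax 210.6213464295547
scene 0.05 2212 xmin 897.4545589270242 zmin 160.00583116749755 zmax 327.5236207723878
scene 0.15 4032 xmin 862.0744456987776 zmin 160.02194499297136 zmax 361.65184683738056
scene 0.25 3808 xmin 825.9288097189058 zmin 160.06223320243646 zmax 356.7594608178299
scene 0.35 2916 xmin 625.7175234023127 zmin 160.00296389735527 zmax 350.32470015843654
floor 0.659861368134151 [-2.5 12.5]
rail x = a y + b [0.1 0.7] 4.190449963565287 267 273
```

```bash
python3 - <<'E'
from fit import *
np.set_printoptions(precision=2,suppress=True)
def loc(p,C):
    c,s=np.cos(p[2]),np.sin(p[2]);d=C-np.array([p[0],p[1],.0005]);return np.c_[c*d[:,0]+s*d[:,1],-s*d[:,0]+c*d[:,1],d[:,2]]
for n in("top","scene"):
    X=np.load(f"pics/{n}X.npy").reshape(-1,3);X=X[~np.isnan(X[:,0])]
    C=X[(np.hypot(X[:,0]-.5,X[:,1]-.1)<.09)&(X[:,2]>.006)&(X[:,2]<.065)]
    for x0 in((.5,.1,15),(.49,.105,17),(.495,.095,13)):
        p=np.array([x0[0],x0[1],np.radians(x0[2])])
        for r in(.02,.012,.008,.006,.005,.005):
            d=T.query(loc(p,C))[0];S=C[d<r]
            p=least_squares(lambda p:T.query(loc(p,S))[0],p,loss='soft_l1',f_scale=.002,diff_step=1e-4).x
        d=T.query(loc(p,C))[0];print(n,p[:2]*1000,np.degrees(p[2]),(d<.004).sum(),len(C))
    print(np.percentile(C[:,2],[50,80,95,99])*1000)
# blue bin nearest points
X=np.load("pics/topX.npy").reshape(-1,3);b=X[(X[:,0]>.38)&(X[:,0]<.56)&(X[:,1]>.14)&(X[:,1]<.3)&(X[:,2]>.02)]
L=loc((.499,.101,np.radians(15)),b);k=(L[:,0]>-12)&(L[:,0]<30);print('blue in full frame',L[L[:,1]>33].min(0)*1000, L[k&(L[:,1]>33)].min(0)*1000 if (k&(L[:,1]>33)).any() else None)
# overlay
im=cv2.imread("pics/top0.png");im2=cv2.imread("pics/scene0.png")
def world(p,z,P):
    c,s=np.cos(np.radians(p[2])),np.sin(np.radians(p[2]));P=np.array(P)/1000.
    return np.c_[p[0]+c*P[:,0]-s*P[:,1],p[1]+s*P[:,0]+c*P[:,1],z+P[:,2]]
E=[(-50,-30,28),(-12,-30,55),(65,-28,55),(65,28,55),(-12,30,55),(-50,30,28),(-50,-30,28)]
out=[]
for n,I in(("top",im),("scene",im2)):
    I=cv2.resize(I,None,fx=3,fy=3)
    for p,z in(((.499,.102,15),0),((.620,-.0738,-4.3),.085)):
        cv2.polylines(I,[np.round(proj(n,world(p,z,E))*3+1).astype(int)],True,(0,255,0),1)
    c=I[420:880,540:1040] if n=="top" else I[480:900,540:1300]
    cv2.imwrite(f"pics/ov_{n}.png",c)
E
```

```text
top [467.27  95.45] 15.028476199952753 540 787
top [466.82  95.25] 15.100304694932488 541 787
top [467.6   93.24] 14.580667804299864 534 787
[34.71 54.81 57.5  59.32]
scene [466.7   95.93] 14.517620485435938 1467 1892
scene [466.    98.56] 14.69707878230646 1457 1892
scene [466.7   95.93] 14.509322792958764 1467 1892
[32.23 50.43 56.61 57.91]Traceback (most recent call last):
  File "<stdin>", line 17, in <module>
    return umr_minimum(a, axis, None, out, keepdims, initial, where)
ValueError: zero-size array to reduction operation minimum which has no identity
```

```bash
cat > full.py <<'E'
from fit import *
def loc(p,C,z=.0005):
    c,s=np.cos(p[2]),np.sin(p[2]);d=C-np.array([p[0],p[1],z]);return np.c_[c*d[:,0]+s*d[:,1],-s*d[:,0]+c*d[:,1],d[:,2]]
def world(p,z,P):
    c,s=np.cos(np.radians(p[2])),np.sin(np.radians(p[2]));P=np.array(P)/1000.
    return np.c_[p[0]+c*P[:,0]-s*P[:,1],p[1]+s*P[:,0]+c*P[:,1],z+P[:,2]]
E=[(-50,-30,28),(-12,-30,55),(65,-28,55),(65,28,55),(-12,30,55),(-50,30,28),(-50,-30,28)]
E
python3 - <<'E'
from full import *
np.set_printoptions(precision=2,suppress=True)
for n in("top","scene"):
    X=np.load(f"pics/{n}X.npy").reshape(-1,3);X=X[~np.isnan(X[:,0])]
    C=X[(np.hypot(X[:,0]-.475,X[:,1]-.096)<.08)&(X[:,2]>.006)&(X[:,2]<.065)]
    for x0 in((.467,.096,15),(.465,.100,16)):
        p=np.array([x0[0],x0[1],np.radians(x0[2])])
        for r in(.02,.012,.008,.006,.005,.005):
            d=T.query(loc(p,C))[0];S=C[d<r]
            p=least_squares(lambda p:T.query(loc(p,S))[0],p,loss='soft_l1',f_scale=.002,diff_step=1e-4).x
        d=T.query(loc(p,C))[0];print(n,p[:2]*1000,np.degrees(p[2]),(d<.004).sum(),len(C))
X=np.load("pics/topX.npy").reshape(-1,3);b=X[(X[:,0]>.36)&(X[:,0]<.56)&(X[:,1]>.11)&(X[:,1]<.3)&(X[:,2]>.02)]
L=loc((.467,.096,np.radians(15)),b);L=L[L[:,1]>36]*1000;print('blue min y',L[:,1].min(), [(a,L[(L[:,0]>=a)&(L[:,0]<a+20),1].min()) for a in range(-60,60,20) if ((L[:,0]>=a)&(L[:,0]<a+20)).any()])
for n in("top","scene"):
    I=cv2.resize(cv2.imread(f"pics/{n}0.png"),None,fx=3,fy=3)
    for p,z in(((.467,.096,14.9),0),((.620,-.0738,-4.3),.085)):
        cv2.polylines(I,[np.round(proj(n,world(p,z,E))*3+1).astype(int)],True,(0,255,0),1)
    c=I[420:880,540:1040] if n=="top" else I[480:900,540:1300]
    cv2.imwrite(f"pics/ov_{n}.png",c)
E
```

```text
top [466.85  95.26] 15.088120319626174 541 781
top [466.82  95.25] 15.10644143542035 541 781
scene [466.7   95.93] 14.51811082007173 1467 1892
scene [466.    98.56] 14.690192064729995 1457 1892Traceback (most recent call last):
  File "<stdin>", line 13, in <module>
    return umr_minimum(a, axis, None, out, keepdims, initial, where)
ValueError: zero-size array to reduction operation minimum which has no identity
```

```bash
python3 - <<'E'
from full import *
np.set_printoptions(precision=2,suppress=True)
X=np.load("pics/topX.npy").reshape(-1,3);b=X[(X[:,0]>.36)&(X[:,0]<.56)&(X[:,1]>.11)&(X[:,1]<.3)&(X[:,2]>.02)]
L=loc((.467,.096,np.radians(15)),b)*1000;L=L[L[:,1]>36];print('blue min y',[(a,L[(L[:,0]>=a)&(L[:,0]<a+20),1].min()) for a in range(-60,60,20) if ((L[:,0]>=a)&(L[:,0]<a+20)).any()])
for n in("top","scene"):
    I=cv2.resize(cv2.imread(f"pics/{n}0.png"),None,fx=3,fy=3)
    for p,z in(((.467,.096,14.9),0),((.620,-.0738,-4.3),.085)):
        cv2.polylines(I,[np.round(proj(n,world(p,z,E))*3+1).astype(int)],True,(0,255,0),1)
    c=I[420:880,540:1040] if n=="top" else I[480:900,540:1300]
    cv2.imwrite(f"pics/ov_{n}.png",c)
E
```

```text
blue min y [(-20, np.float64(86.32975908226503)), (0, np.float64(86.51417169284453)), (20, np.float64(87.12145568873186)), (40, np.float64(87.56128290195252))]
```

View pics/ov_top.png

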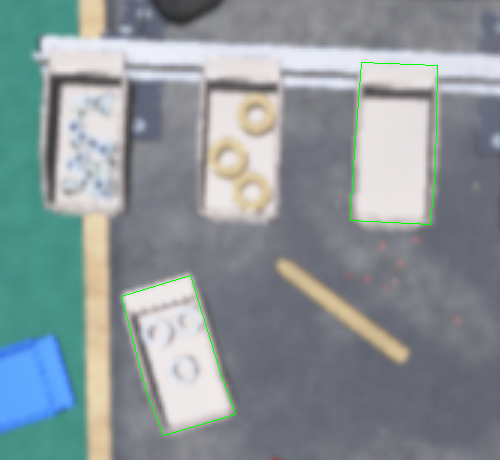

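View pics/ov_scene.png

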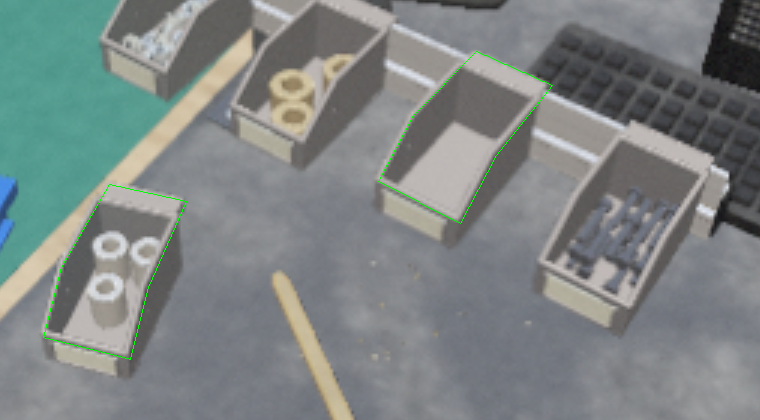

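Request:
servo_tool:
  commands: [-30,-22.5,0,0,0,0,-30,-22.5,0,0,0,0,-30,-22.5,0,0,0,0,-30,-22.5,0,0,0,0,-30,-22.5,0,0,0,0,-30,-22.5,0,0,0,0,-30,-22.5,0,0,0,0,-30,-22.5,0,0,0,0,-30,-22.5,0,0,0,0,-30,-22.5,0,0,0,0]
  jaw: 84

```text
time_s: 1.4
tool_pos: [0.4509, 0.2591, 0.2229]
tool_rot: [180.0, 0.0, 155.3]
force: [0.8, 0.7, -0.0]
grip_width: 0.0841
```

Request:
servo_tool:
  commands: [-30,-22.5,0,0,0,0,-30,-22.5,0,0,0,0,-30,-22.5,0,0,0,0,-30,-22.5,0,0,0,0,-30,-22.5,0,0,0,0,-30,-22.5,0,0,0,0,-30,-22.5,0,0,0,0,-30,-22.5,0,0,0,-7,-30,-22.5,0,0,0,-7,-30,-22.5,0,0,0,-6]

```text
time_s: 2.4
tool_pos: [0.6405, -0.0635, 0.223]
tool_rot: [180.0, 0.0, 175.5]
force: [0.5, 0.4, 0.5]
grip_width: 0.0837
```

Request:
servo_tool:
  commands: [0,0,0,0,0,0,0,0,0,0,0,0,0,0,0,0,0,0]

```text
time_s: 2.7
tool_pos: [0.6396, -0.0602, 0.2224]
tool_rot: [179.9, -0.0, 175.3]
force: [-0.3, 1.4, -0.1]
grip_width: 0.0842
```

Request:
servo_tool:
  commands: [0,0,-10,0,7.5,0,0,0,0,0,7.5,0,0,0,0,0,7,0,0,0,0,0,0,0]

```text
time_s: 3.1
tool_pos: [0.6406, -0.0594, 0.2256]
tool_rot: [-179.9, -22.6, 175.4]
force: [-0.5, 0.8, -1.9]
grip_width: 0.0844
```

```bash
python3 -c "
from h import *
o=monitor.get_obs();print(o['qpos'].round(1),o['tool_pos'],o['tool_rot'])"
```

```text
[-10.4  37.5  24.2  61.6 -12.  106.1  96.5] [ 0.6406155  -0.05936543  0.2255764 ] [-179.94783338  -22.62480769  175.40884836]
```

Request:
servo_tool:
  commands: [0,0,0,0,-7.5,0,0,0,0,0,-7.5,0,0,0,0,0,-7,0,7.3,-15.9,0,0,0,-0.3,0,0,30,0,0,0,0,0,30,0,0,0,0,0,0,0,0,0,0,0,0,0,0,0]

```text
time_s: 3.9
tool_pos: [0.6314, -0.0771, 0.1735]
tool_rot: [180.0, -0.0, 175.6]
force: [-0.5, 0.6, 0.5]
grip_width: 0.0839
```

```bash
python3 -c "
from h import *
o=monitor.get_obs();print(o['qpos'].round(1),o['tool_pos'],o['tool_rot'])
for n in('top','scene'):
    p,d=read_camera(n);cv2.imwrite(f'pics/{n}1.png',p[:,:,::-1]);np.save(f'pics/{n}1.npy',d)
    c=p[100:320,180:400] if n=='top' else p[100:300,220:440]
    cv2.imwrite(f'pics/{n}1c.png',cv2.resize(c[:,:,::-1],None,fx=2.6,fy=2.6))
for _ in range(2):
  o=monitor.get_obs();print(o['tool_pos'],o['tool_rot'])
"
```

```text
[-15.8  19.1  25.5  89.9  -8.5  72.9  96.5] [ 0.63138169 -0.07705801  0.17353295] [ 1.79992405e+02 -4.94206640e-03  1.75576435e+02]
[ 0.63258394 -0.07727172  0.17477543] [1.79998692e+02 1.65227262e-01 1.75571204e+02]
[ 0.63258394 -0.07727172  0.17477543] [1.79998692e+02 1.65227262e-01 1.75571204e+02]
```

View pics/scene1c.png

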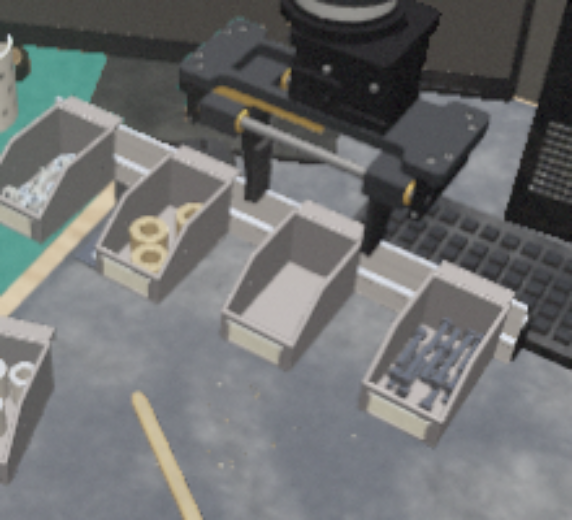

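View pics/top1c.png

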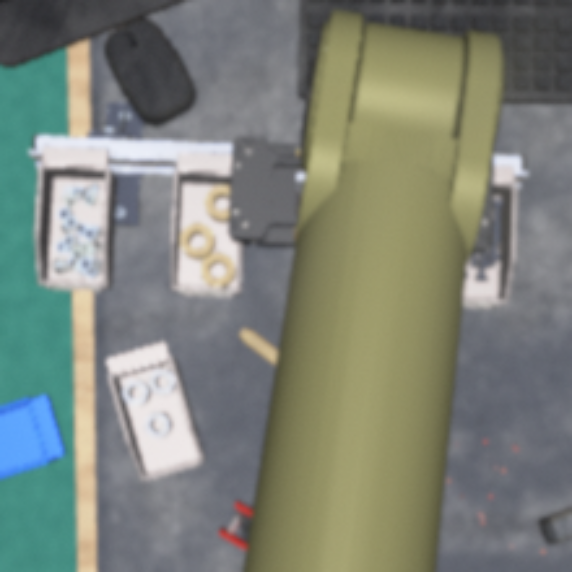

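Request:
servo_tool:
  commands: [0,2.4,16,0,0,0,0,0,20,0,0,0,0,0,20,0,0,0,0,0,10,0,0,0,0,0,0,0,0,0,0,0,0,0,0,0,0,0,0,0,0,0]

```text
time_s: 4.7
tool_pos: [0.6325, -0.0747, 0.1078]
tool_rot: [180.0, 0.1, 175.6]
force: [-0.0, -0.1, 0.5]
grip_width: 0.084
```

Request:
servo_tool:
  commands: [0,0,0,0,0,0,0,0,0,0,0,0,0,0,0,0,0,0]
  jaw: 66
  newtons: 8

```text
time_s: 5.0
tool_pos: [0.6318, -0.0746, 0.107]
tool_rot: [180.0, 0.0, 175.6]
force: [0.3, 0.8, 0.8]
grip_width: 0.0696
```

Request:
servo_tool:
  commands: [0,0,0,0,0,0,0,0,0,0,0,0,0,0,0,0,0,0,0,0,0,0,0,0,0,0,0,0,0,0]
  jaw: 50
  newtons: 8

```text
time_s: 5.5
tool_pos: [0.6317, -0.0735, 0.1067]
tool_rot: [179.9, -0.0, 175.6]
force: [-1.0, 3.6, 3.3]
grip_width: 0.0597
```

Request:
servo_tool:
  commands: [0,0,0,0,0,0,0,0,0,0,0,0,0,0,0,0,0,0]
  newtons: 25

```text
time_s: 5.8
tool_pos: [0.6317, -0.0736, 0.1067]
tool_rot: [179.9, -0.0, 175.6]
force: [-2.2, 4.8, 4.2]
grip_width: 0.06
```

```bash
cat > path.py <<'E'
import numpy as np
def rows(way,g):
    """way: list of (theta,cx,cz) lip corner in rail frame mm; g: TCP in bin (x,z)"""
    a,b=g[0]-62,g[1]-51;out=[]
    def tcp(w):
        t=np.radians(w[0]);c,s=np.cos(t),np.sin(t);return np.array([w[1]+a*c+b*s,w[2]-a*s+b*c])
    for p,q in zip(way,way[1:]):
        t=np.radians(p[0]);d=tcp(q)-tcp(p);bx=np.array([np.cos(t),-np.sin(t)]);bz=np.array([np.sin(t),np.cos(t)])
        out.append([round(-d@bx,1),0,round(-d@bz,1),0,round(q[0]-p[0],2),0])
    print([float(v) if v else 0 for r in out for v in r]); print('tcp',[tcp(w).round(1).tolist() for w in way])
E
python3 - <<'E'
from path import *
way=[(0,4,136)]+[(th,4+10*np.sin(np.radians(th))+2.3*th/22,136.5) for th in (2,4,7,10,13,16,19,22)]
rows(way,(11.7,21.7))
rows([(22,10,136.5+k) for k in (0,3,6,10,15,25,45,65)],(11.7,21.7))
E
```

```text
[0.4, 0, -2.3, 0, 2.0, 0, 0.4, 0, -1.8, 0, 2.0, 0, 0.6, 0, -2.7, 0, 3.0, 0, 0.6, 0, -2.8, 0, 3.0, 0, 0.7, 0, -2.8, 0, 3.0, 0, 0.7, 0, -2.9, 0, 3.0, 0, 0.7, 0, -2.9, 0, 3.0, 0, 0.7, 0, -2.9, 0, 3.0, 0]
tcp [[-46.3, 106.7], [-46.7, 109.0], [-47.1, 110.8], [-47.5, 113.5], [-47.8, 116.4], [-48.0, 119.3], [-48.0, 122.2], [-47.9, 125.2], [-47.6, 128.2]]
[1.1, 0, -2.8, 0, 0, 0, 1.1, 0, -2.8, 0, 0, 0, 1.5, 0, -3.7, 0, 0, 0, 1.9, 0, -4.6, 0, 0, 0, 3.7, 0, -9.3, 0, 0, 0, 7.5, 0, -18.5, 0, 0, 0, 7.5, 0, -18.5, 0, 0, 0]
tcp [[-47.6, 128.2], [-47.6, 131.2], [-47.6, 134.2], [-47.6, 138.2], [-47.6, 143.2], [-47.6, 153.2], [-47.6, 173.2], [-47.6, 193.2]]
```

Request:
servo_tool:
  commands: [0.4,0,-2.3,0,2.0,0,0.4,0,-1.8,0,2.0,0,0.6,0,-2.7,0,3.0,0,0.6,0,-2.8,0,3.0,0,0,0,0,0,0,0]

```text
time_s: 6.3
tool_pos: [0.631, -0.0766, 0.1151]
tool_rot: [-179.8, -10.0, 175.5]
force: [1.2, 0.5, -0.3]
grip_width: 0.0599
```

Request:
servo_tool:
  commands: [0.7,0,-2.8,0,3.0,0,0.7,0,-2.9,0,3.0,0,0.7,0,-2.9,0,3.0,0,0.7,0,-2.9,0,3.0,0,0,0,0,0,0,0,0,0,0,0,0,0]

```text
time_s: 6.9
tool_pos: [0.6301, -0.0755, 0.1272]
tool_rot: [-179.9, -21.9, 175.5]
force: [0.8, 0.2, -1.1]
grip_width: 0.06
```

```bash
python3 -c "
from h import *
o=monitor.get_obs();print(o['qpos'].round(1),o['tool_pos'],o['tool_rot'],o['force'])
p,d=read_camera('scene');np.save('pics/scene2.npy',d)
cv2.imwrite('pics/scene2c.png',cv2.resize(p[100:300,220:440,::-1],None,fx=2.7,fy=2.7))
"
```

```text
[-10.3  38.8  23.9  71.  -12.   95.   98.4] [ 0.63013009 -0.07552036  0.127241  ] [-179.9169526   -21.94823727  175.48314928] [ 0.79006823  0.1715163  -1.08687182]
```

View pics/scene2c.png

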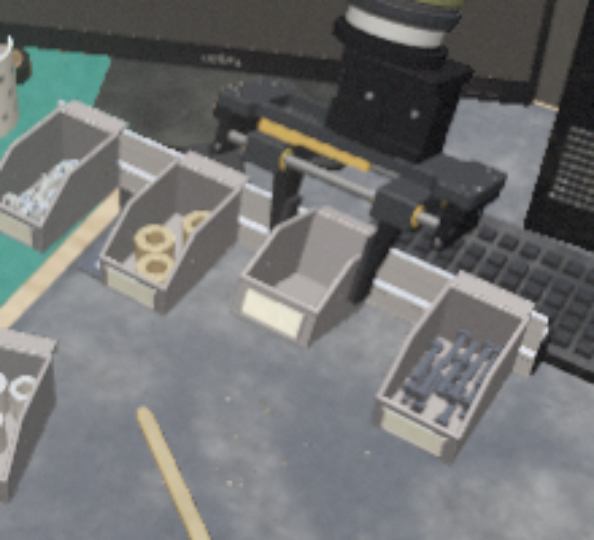

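The picture shows the bin tilted in the jaws (crop px about 300,280) with the neighbours unmoved; forces are near zero. Next I lift it.

Request:
servo_tool:
  commands: [1.1,0,-2.8,0,0,0,1.1,0,-2.8,0,0,0,1.5,0,-3.7,0,0,0,1.9,0,-4.6,0,0,0,0,0,0,0,0,0]

```text
time_s: 7.45
tool_pos: [0.6309, -0.0746, 0.1443]
tool_rot: [180.0, -21.9, 175.6]
force: [0.8, -0.2, -0.8]
grip_width: 0.0599
```

Request:
servo_tool:
  commands: [3.7,0,-9.3,0,0,0,7.5,0,-18.5,0,0,0,7.5,0,-18.5,0,0,0,0,0,0,0,0,0]

```text
time_s: 7.85
tool_pos: [0.6318, -0.075, 0.1964]
tool_rot: [-180.0, -21.7, 175.6]
force: [1.1, 0.2, -0.6]
grip_width: 0.0595
```

Request:
servo_tool:
  commands: [0,0,0,0,-7.3,0,0,0,0,0,-7.3,0,0,0,0,0,-7.2,0,23,-16,0,0,0,0,23,-16,0,0,0,0,23,-16,0,0,0,0,23,-16,0,0,0,0,23,-16,0,0,0,0,23,-16,0,0,0,0,0,0,0,0,0,0]

```text
time_s: 8.85
tool_pos: [0.4818, -0.1624, 0.193]
tool_rot: [180.0, -0.3, 175.3]
force: [-0.3, 0.0, -2.5]
grip_width: 0.0601
```

Request:
servo_tool:
  commands: [0,0,28,0,0,0,0,0,28,0,0,0,0,0,28,0,0,0,0,0,28,0,0,0,0,0,25,0,0,0,0,0,10,0,0,0,0,0,0,0,0,0,0,0,0,0,0,0,0,0,0,0,0,0]

```text
time_s: 9.75
tool_pos: [0.4862, -0.1597, 0.0478]
tool_rot: [-180.0, -0.0, 175.6]
force: [0.8, 0.9, -1.6]
grip_width: 0.0598
```

```bash
python3 -c "
from h import *
p,d=read_camera('scene');o=monitor.get_obs();print(o['qpos'].round(1),o['tool_pos'],o['tool_rot'],o['force'])
cv2.imwrite('pics/scene3c.png',cv2.resize(p[130:380,190:470,::-1],None,fx=2.7,fy=2.4))
"
```

```text
[-11.3  11.7  29.1 114.6  -6.9  55.4 106.8] [ 0.48609771 -0.15965829  0.04782393] [ 1.79994907e+02 -4.68263204e-02  1.75563723e+02] [ 0.57233186 -0.58401189 -1.1091889 ]
```

View pics/scene3c.png

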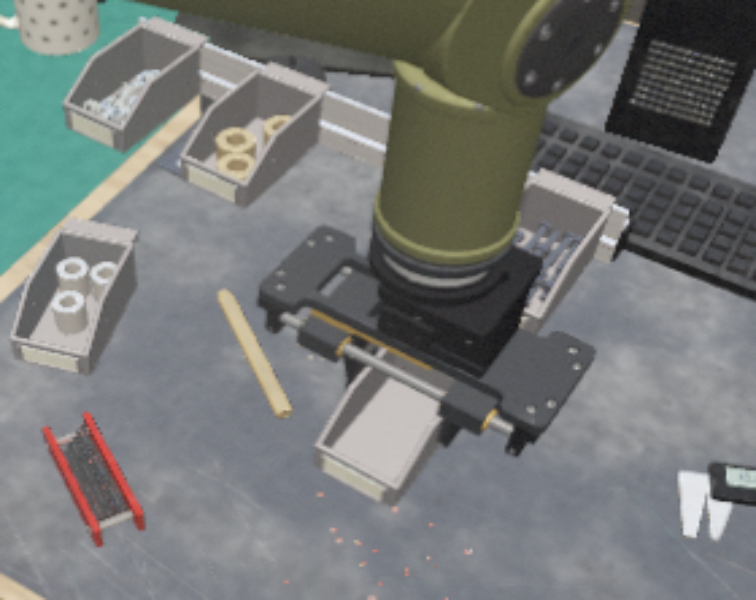

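Request:
servo_tool:
  commands: [0,0,10,0,0,0,0,0,8,0,0,0,0,0,4,0,0,0,0,0,2,0,0,0,0,0,1,0,0,0,0,0,0,0,0,0,0,0,0,0,0,0]

```text
time_s: 10.5
tool_pos: [0.4848, -0.1596, 0.0217]
tool_rot: [180.0, -0.2, 175.6]
force: [-1.6, -0.5, 3.1]
grip_width: 0.0598
```

Request:
servo_tool:
  commands: [0,0,0.5,0,0,0,0,0,0,0,0,0]

```text
time_s: 10.7
tool_pos: [0.4848, -0.1595, 0.0217]
tool_rot: [180.0, -0.2, 175.6]
force: [-3.4, 0.5, 7.0]
grip_width: 0.0592
```

Request:
servo_tool:
  commands: [0,0,0,0,0,0,0,0,0,0,0,0,0,0,0,0,0,0,0,0,0,0,0,0,0,0,0,0,0,0]
  jaw: 80

```text
time_s: 11.2
tool_pos: [0.4848, -0.1595, 0.0209]
tool_rot: [-180.0, -0.2, 175.6]
force: [-0.5, 0.6, -0.6]
grip_width: 0.0793
```

Request:
servo_tool:
  commands: [0,0,-10,0,0,0,0,0,-30,0,0,0,0,0,-30,0,0,0,0,0,-30,0,0,0,0,0,0,0,0,0]

```text
time_s: 11.7
tool_pos: [0.4884, -0.1605, 0.1259]
tool_rot: [-180.0, 0.3, 175.5]
force: [-0.6, -1.0, -1.3]
grip_width: 0.0798
```

Request:
servo_tool:
  commands: [3.8,32.2,0,0,0,0,3.8,32.2,0,0,0,0,3.8,32.2,0,0,0,0,3.8,32.2,0,0,0,0,3.8,32.2,0,0,0,0,3.8,32.2,0,0,0,0,3.8,32.2,0,0,0,0,3.8,32.2,0,0,0,-6.5,0,0,0,0,0,-6.5,0,0,0,0,0,-6.4]

```text
time_s: 12.7
tool_pos: [0.4743, 0.1009, 0.1208]
tool_rot: [179.9, -0.2, -164.6]
force: [-0.1, 0.0, 0.7]
grip_width: 0.0797
```

Request:
servo_tool:
  commands: [0,0,0,0,0,0,0,0,0,0,0,0,0,0,0,0,0,0]

```text
time_s: 13.0
tool_pos: [0.4747, 0.0994, 0.121]
tool_rot: [179.9, -0.2, -165.2]
force: [0.2, 0.0, 0.1]
grip_width: 0.0803
```

```bash
python3 -c "
from h import *
p,d=read_camera('scene');o=monitor.get_obs();print(o['qpos'].round(1),o['tool_pos'],o['tool_rot'],o['force']);np.save('pics/scene4.npy',d)
cv2.imwrite('pics/scene4c.png',cv2.resize(p[130:380,150:430,::-1],None,fx=2.7,fy=2.4))
"
```

```text
[-29.5   2.7  15.  113.6  -0.9  63.9  90.7] [0.47472668 0.09941274 0.1210551 ] [ 179.92899079   -0.19106779 -165.15484922] [ 0.35912327  0.13699654 -0.15379934]
```

View pics/scene4c.png

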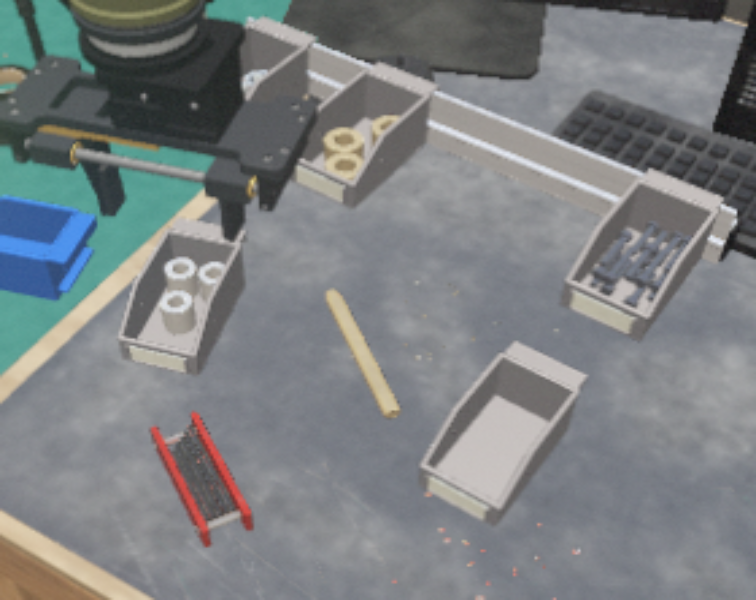

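```bash
cat > ff.py <<'E'
from full import *
def fitfloor(n,d,x0,z=.0005,zmin=.006):
    X=cloud(n,d).reshape(-1,3);X=X[~np.isnan(X[:,0])]
    C=X[(np.hypot(X[:,0]-x0[0]-.008,X[:,1]-x0[1])<.08)&(X[:,2]>z+zmin)&(X[:,2]<z+.065)]
    p=np.array([x0[0],x0[1],np.radians(x0[2])])
    for r in(.02,.012,.008,.006,.005,.005):
        dd=T.query(loc(p,C,z))[0];S=C[dd<r]
        p=least_squares(lambda p:T.query(loc(p,S,z))[0],p,loss='soft_l1',f_scale=.002,diff_step=1e-4).x
    dd=T.query(loc(p,C,z))[0];return (p*[1000,1000,57.2958]).round(1),(dd<.004).sum(),len(C)
E
python3 - <<'E'
from ff import *
d=np.load("pics/scene4.npy")
print(fitfloor("scene",d,(.473,-.1586,-4.4)))
print('full',fitfloor("scene",d,(.467,.0955,15)))
p,d=read_camera("top");print(fitfloor("top",d,(.473,-.1586,-4.4)));np.save('pics/top4.npy',d)
E
```

```text
(array([ 472.7, -157.4,   -4.5]), np.int64(1595), 1612)
full (array([466.6,  95.9,  14.6]), np.int64(1411), 1831)
(array([ 473.7, -160.1,   -4.2]), np.int64(585), 646)
```

Request:
servo_tool:
  commands: [-3.4,-1.7,20,0,0,0.2,0,0,25,0,0,0,0,0,25,0,0,0,0,0,20,0,0,0,0,0,8,0,0,0,0,0,0,0,0,0,0,0,0,0,0,0]

```text
time_s: 13.8
tool_pos: [0.4789, 0.099, 0.0239]
tool_rot: [179.9, -0.1, -165.3]
force: [0.4, 0.5, 0.4]
grip_width: 0.08
```

Request:
servo_tool:
  commands: [0,0,0,0,0,0,0,0,0,0,0,0]

```text
time_s: 14.0
tool_pos: [0.479, 0.0992, 0.0241]
tool_rot: [179.9, -0.1, -165.2]
force: [0.6, 0.1, -0.6]
grip_width: 0.0798
```

Request:
servo_tool:
  commands: [0,0,1,0,0,0,0,0,0,0,0,0,0,0,0,0,0,0,0,0,0,0,0,0]
  jaw: 64
  newtons: 8

```text
time_s: 14.4
tool_pos: [0.4781, 0.0989, 0.0221]
tool_rot: [179.9, -0.2, -165.2]
force: [0.4, 0.4, -0.6]
grip_width: 0.0648
```

Request:
servo_tool:
  commands: [0,0,0,0,0,0,0,0,0,0,0,0,0,0,0,0,0,0,0,0,0,0,0,0]
  jaw: 50

```text
time_s: 14.8
tool_pos: [0.4781, 0.0993, 0.0221]
tool_rot: [179.9, -0.2, -165.2]
force: [0.4, 0.9, -0.2]
grip_width: 0.0604
```

Request:
servo_tool:
  commands: [0,0,0,0,0,0,0,0,0,0,0,0,0,0,0,0,0,0]
  newtons: 30

```text
time_s: 15.1
tool_pos: [0.4781, 0.0991, 0.0221]
tool_rot: [179.9, -0.2, -165.2]
force: [-1.4, 2.0, 0.2]
grip_width: 0.0598
```

```bash
python3 -c "
from h import *
p,d=read_camera('scene');o=monitor.get_obs();print(o['qpos'].round(1),o['tool_pos'],o['tool_rot'],o['force']);np.save('pics/scene5.npy',d)
cv2.imwrite('pics/scene5c.png',cv2.resize(p[180:320,150:330,::-1],None,fx=4,fy=4))
"
```

```text
[-28.7  10.6  15.  118.2  -3.6  51.7  93.1] [0.47813802 0.09907739 0.0220827 ] [ 179.92402935   -0.18425909 -165.23430855] [-0.65738154  1.53796494 -0.33799764]
```

View pics/scene5c.png

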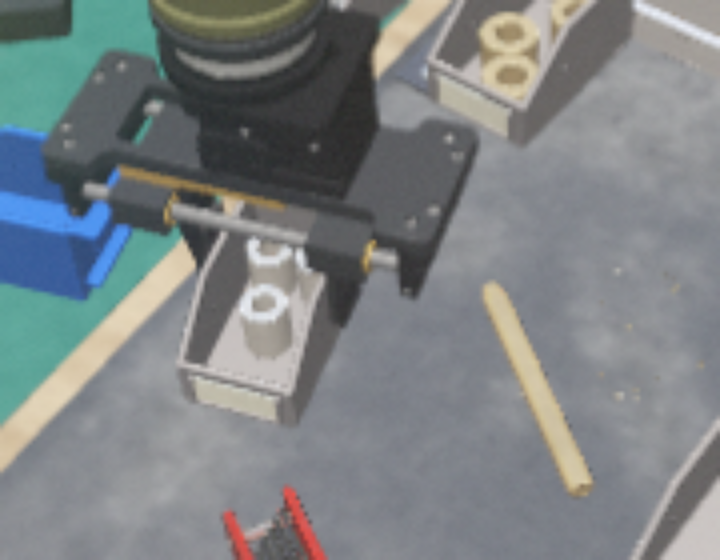

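Request:
servo_tool:
  commands: [0,0,-3,0,0,0,0,0,-6,0,0,0,0,0,-12,0,0,0,0,0,-18,0,0,0,0,0,-20,0,0,0,0,0,-20,0,0,0,0,0,-20,0,0,0,0,0,-20,0,0,0,0,0,-20,0,0,0,0,0,-20,0,0,0]

```text
time_s: 16.15
tool_pos: [0.4786, 0.0984, 0.1828]
tool_rot: [179.9, -0.1, -165.3]
force: [0.1, 0.7, -3.4]
grip_width: 0.0599
```

Request:
servo_tool:
  commands: [0,0,-18,0,0,0,0,0,-13,0,0,0,0,0,-6,0,0,0,0,0,-3,0,0,2,0,0,0,0,0,3,0,0,0,0,0,4,0,0,0,0,0,4,0,0,0,0,0,4,0,0,0,0,0,2,0,0,0,0,0,0]

```text
time_s: 17.15
tool_pos: [0.4784, 0.0986, 0.2205]
tool_rot: [-180.0, -0.3, 175.7]
force: [-0.6, -0.5, -2.7]
grip_width: 0.0596
```

```bash
python3 - <<'E'
from h import *
from path import *
o=monitor.get_obs();print(o['tool_pos'],o['tool_rot'],o['force'])
p,d=read_camera('scene')
cv2.imwrite('pics/scene6c.png',cv2.resize(p[80:320,150:430,::-1],None,fx=2.5,fy=2.5))
rows([(22,10,170),(22,10,136)],(11.8,22.1))
y=np.radians(-4.3)
# rail frame origin: empty home bin at rail (-58,-57.5) -> world (620,-73.8)
R=np.array([[np.cos(y),-np.sin(y)],[np.sin(y),np.cos(y)]])
O=np.array([620,-73.8])-R@[-58,-57.5];print('rail origin',O)
for rx in(-47.6,-48,-120):print(rx,R@[rx,-57.5]+O)
E
```

```text
[0.47838097 0.09864408 0.22053599] [-179.97024711   -0.26338878  175.74991382] [-0.63613901 -0.46660861 -2.65047664]
[-12.7, 0, 31.5, 0, 0, 0]
tcp [[-47.4, 162.0], [-47.4, 128.0]]
rail origin [682.14801454 -20.81062098]
-47.6 [630.37072539 -74.57977876]
-48 [629.97185134 -74.54978727]
-120 [558.17452172 -69.15131894]
```

View pics/scene6c.png

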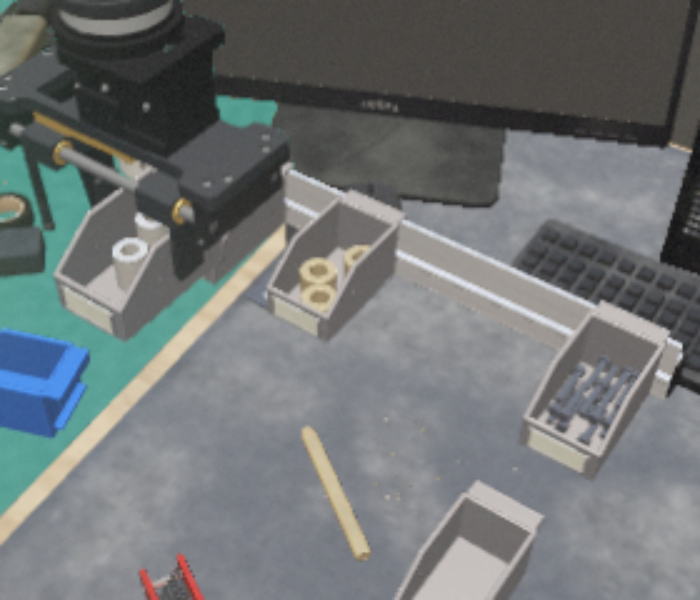

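Request:
servo_tool:
  commands: [-5,-5,0,0,0,0,-10,-10,0,0,0,0,-17,-16,0,0,0,0,-20,-20,0,0,0,0,-20,-20,0,0,0,0,-20,-20,0,0,0,0,-20,-20,0,0,0,0,-20,-20,0,0,0,0,-17,-16,0,0,0,0,-10,-10,0,0,0,0]

```text
time_s: 18.2
tool_pos: [0.6269, -0.073, 0.2201]
tool_rot: [-179.9, -0.2, 175.6]
force: [-0.8, 0.5, -2.9]
grip_width: 0.0602
```

Request:
servo_tool:
  commands: [-5,-4.3,0,0,0,0,0,0,0,0,3,0,0,0,0,0,4,0,0,0,0,0,5,0,0,0,0,0,5,0,0,0,0,0,3.3,0,0,0,0,0,2,0,0,0,0,0,0,0,0,0,0,0,0,0]

```text
time_s: 19.1
tool_pos: [0.6307, -0.0737, 0.2202]
tool_rot: [180.0, -22.5, 175.8]
force: [0.3, -0.3, -2.3]
grip_width: 0.0601
```

```bash
python3 - <<'E'
from h import *
p,d=read_camera('scene')
o=monitor.get_obs();print(o['qpos'].round(1),o['tool_pos'],o['tool_rot'],o['force'])
cv2.imwrite('pics/scene7c.png',cv2.resize(p[80:300,220:440,::-1],None,fx=2.7,fy=2.7))
E
```

```text
[ -9.8  36.2  24.2  64.1 -11.1 104.6  98. ] [ 0.6305091  -0.07378702  0.22078614] [179.97298674 -22.42425579 175.80142232] [ 0.01095595 -1.06416188 -3.14402177]
```

View pics/scene7c.png

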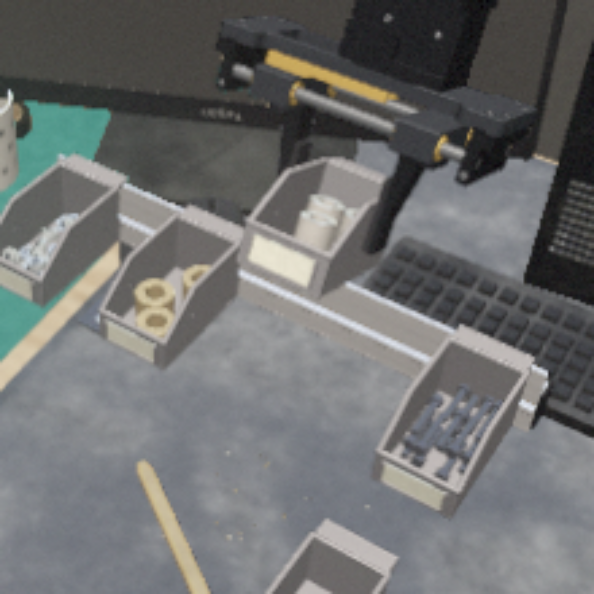

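```bash
cat > tiltfit.py <<'E'
from full import *
from scipy.spatial.transform import Rotation as Ro
def tf(n,d,tcp,rpy,g=(.0118,0,.0221)):
    X=cloud(n,d).reshape(-1,3);X=X[~np.isnan(X[:,0])]
    R0=Ro.from_euler('xyz',rpy,degrees=True)*Ro.from_euler('y',180,degrees=True) # bin axes: x=-toolx, z=-toolz
    o0=np.array(tcp)-R0.apply(g)
    def L(p,C): # p: dx,dy,dz in bin(m), tilt, yaw (deg)
        return Ro.from_euler('yz',[p[3],p[4]],degrees=True).inv().apply(R0.inv().apply(C-o0)-p[:3])
    p=np.zeros(5);C=X[np.linalg.norm(X-o0,axis=1)<.09]
    for r in(.012,.008,.006,.005,.005):
        l=L(p,C);q=T.query(l)[0];k=(q<r)&((l[:,0]<-.001)|(abs(l[:,1])<.029)|(l[:,0]>.024))
        S=C[k];p=least_squares(lambda p:T.query(L(p*[.001,.001,.001,1,1],S))[0]*1000,p*[1000,1000,1000,1,1],loss='soft_l1',f_scale=2,diff_step=1e-3,x_scale=1).x*[.001,.001,.001,1,1]
    q=T.query(L(p,C))[0]
    print(n,'bin offset vs expected (bin frame mm, tilt,yaw deg)',(p*[1000,1000,1000,1,1]).round(2),(q<.004).sum(),len(C)); return p
E
python3 - <<'E'
from tiltfit import *
o=monitor.get_obs();
p,d=read_camera('scene');tf('scene',d,o['tool_pos'],o['tool_rot'])
p,d=read_camera('top');tf('top',d,o['tool_pos'],o['tool_rot'])
cv2.imwrite('pics/top7.png',p[:,:,::-1])
E
```

```text
scene bin offset vs expected (bin frame mm, tilt,yaw deg) [-0.71  0.91  0.95  0.67  0.17] 1716 2429
top bin offset vs expected (bin frame mm, tilt,yaw deg) [0. 0. 0. 0. 0.] 0 0
```

Request:
servo_tool:
  commands: [-2,0,4.6,0,0,0,-5,-0.8,11.6,0,0,0,-6,0,13.9,0,0,0,-5,0,11.6,0,0,0,-3,0,9.2,0,0,0,-2,0,4.6,0,0,0,0,0,0,0,0,0,0,0,0,0,0,0]

```text
time_s: 20.05
tool_pos: [0.6306, -0.075, 0.1607]
tool_rot: [-180.0, -22.5, 175.8]
force: [-0.1, 0.5, -2.7]
grip_width: 0.0597
```

```bash
python3 - <<'E'
from tiltfit import *
p,d=read_camera('scene')
o=monitor.get_obs();print(o['qpos'].round(1),o['tool_pos'],o['tool_rot'],o['force'])
tf('scene',d,o['tool_pos'],o['tool_rot'])
E
```

```text
[-10.   37.9  23.7  68.4 -11.5  98.8  98.3] [ 0.63078362 -0.07498326  0.16100543] [-179.99780124  -22.43646794  175.76273475] [ 0.05921754 -0.11278239 -2.42854884]
scene bin offset vs expected (bin frame mm, tilt,yaw deg) [-0.3   1.13  1.06  0.13 -0.03] 1574 2693
```

Request:
servo_tool:
  commands: [-3.1,0,7.4,0,0,0,-3.1,0,7.4,0,0,0,-2.3,0,5.5,0,0,0,0,0,0,0,0,0]

```text
time_s: 20.5
tool_pos: [0.6297, -0.0746, 0.1369]
tool_rot: [180.0, -22.6, 175.8]
force: [0.0, 0.2, -3.1]
grip_width: 0.0598
```

Request:
servo_tool:
  commands: [-1.5,0,3.7,0,0,0,-1.1,0,2.8,0,0,0,0,0,0,0,0,0]

```text
time_s: 20.8
tool_pos: [0.6302, -0.0748, 0.131]
tool_rot: [180.0, -22.5, 175.8]
force: [-0.2, 0.4, -3.4]
grip_width: 0.0595
```

Request:
servo_tool:
  commands: [-0.9,0,2,0,0,0,-0.5,0,1,0,0,0,0,0,0,0,0,0,0,0,0,0,0,0]

```text
time_s: 21.2
tool_pos: [0.6306, -0.0749, 0.1282]
tool_rot: [180.0, -22.5, 175.8]
force: [-0.9, 0.7, -2.6]
grip_width: 0.06
```

```bash
python3 - <<'E'
from tiltfit import *
p,d=read_camera('scene')
o=monitor.get_obs();print(o['qpos'].round(1),o['tool_pos'],o['tool_rot'],o['force'])
tf('scene',d,o['tool_pos'],o['tool_rot'])
cv2.imwrite('pics/scene8c.png',cv2.resize(p[80:300,220:440,::-1],None,fx=2.7,fy=2.7))
E
```

```text
[-10.   39.2  23.4  70.3 -11.8  95.7  98.4] [ 0.6306431  -0.07490678  0.128215  ] [179.99762723 -22.48598337 175.76532655] [-0.1923953   0.37723155 -3.7910531 ]
scene bin offset vs expected (bin frame mm, tilt,yaw deg) [0.4  1.05 1.66 0.41 0.24] 1494 2804
```

View pics/scene8c.png

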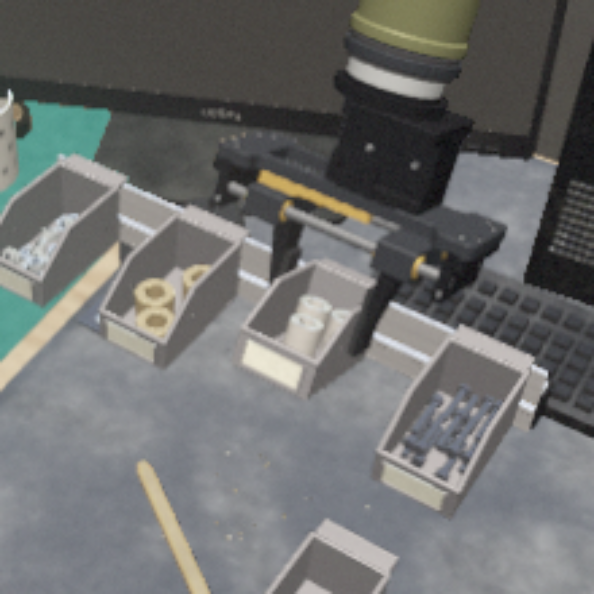

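```bash
python3 - <<'E'
from path import *
f=lambda th:(th,4+10*np.sin(np.radians(th))+2.3*th/22.4,136)
rows([(22.4,10,136.4)]+[f(t) for t in (20,17,14,11,8,5.5,3,1.5,0)],(11.8,22.1))
E
```

```text
[-0.9, 0, 2.6, 0, -2.4, 0, -0.8, 0, 2.9, 0, -3.0, 0, -0.8, 0, 2.8, 0, -3.0, 0, -0.8, 0, 2.8, 0, -3.0, 0, -0.8, 0, 2.7, 0, -3.0, 0, -0.6, 0, 2.3, 0, -2.5, 0, -0.6, 0, 2.2, 0, -2.5, 0, -0.4, 0, 1.3, 0, -1.5, 0, -0.4, 0, 1.3, 0, -1.5, 0]
tcp [[-47.4, 128.8], [-47.6, 126.0], [-47.8, 123.0], [-47.8, 120.1], [-47.8, 117.2], [-47.5, 114.4], [-47.2, 112.0], [-46.8, 109.8], [-46.5, 108.4], [-46.2, 107.1]]
```

Request:
servo_tool:
  commands: [-0.9,0,2.4,0,-2.4,0,-0.8,0,2.9,0,-3.0,0,-0.8,0,2.8,0,-3.0,0,-0.8,0,2.8,0,-3.0,0,0,0,0,0,0,0]

```text
time_s: 21.75
tool_pos: [0.6291, -0.0749, 0.1175]
tool_rot: [180.0, -11.1, 175.7]
force: [-0.1, -0.5, -3.9]
grip_width: 0.0597
```

Request:
servo_tool:
  commands: [-0.8,0,2.7,0,-3.0,0,-0.6,0,2.3,0,-2.5,0,0,0,0,0,0,0]

```text
time_s: 22.05
tool_pos: [0.6301, -0.0749, 0.112]
tool_rot: [180.0, -5.7, 175.8]
force: [0.1, 0.7, -3.8]
grip_width: 0.0599
```

Request:
servo_tool:
  commands: [-0.6,0,2.2,0,-2.5,0,-0.4,0,1.3,0,-1.5,0,0,0,0,0,0,0]

```text
time_s: 22.35
tool_pos: [0.6304, -0.0749, 0.1085]
tool_rot: [180.0, -1.8, 175.8]
force: [-4.5, 0.3, 2.0]
grip_width: 0.0596
```

Request:
servo_tool:
  commands: [-0.4,0,1.3,0,-1.5,0,0,0,0,0,0,0,0,0,0,0,0,0]

```text
time_s: 22.65
tool_pos: [0.6301, -0.0748, 0.1071]
tool_rot: [180.0, -0.4, 175.8]
force: [-8.6, 1.6, 4.6]
grip_width: 0.0599
```

```bash
python3 - <<'E'
from tiltfit import *
p,d=read_camera('scene')
o=monitor.get_obs();print(o['tool_pos'],o['tool_rot'],o['force'])
tf('scene',d,o['tool_pos'],o['tool_rot'])
cv2.imwrite('pics/scene9c.png',cv2.resize(p[80:300,220:440,::-1],None,fx=2.7,fy=2.7))
E
```

```text
[ 0.63009807 -0.07484676  0.10710442] [179.97103483  -0.46082073 175.76145381] [-8.81205514  0.25336032  3.80386508]
scene bin offset vs expected (bin frame mm, tilt,yaw deg) [-1.1   1.13  1.06  0.23 -0.03] 1369 2877
```

View pics/scene9c.png

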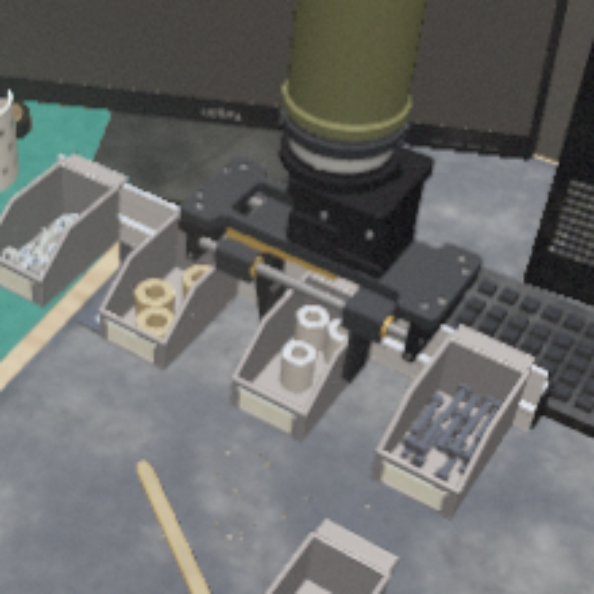

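Request:
servo_tool:
  commands: [0,0,0,0,0,0,0,0,0,0,0,0,0,0,0,0,0,0]
  newtons: 5

```text
time_s: 23.0
tool_pos: [0.6305, -0.0749, 0.1069]
tool_rot: [180.0, -0.4, 175.8]
force: [-5.5, 0.3, 3.3]
grip_width: 0.0595
```

Request:
servo_tool:
  commands: [0,0,0,0,0,0,0,0,0,0,0,0,0,0,0,0,0,0,0,0,0,0,0,0,0,0,0,0,0,0]
  jaw: 80

```text
time_s: 23.5
tool_pos: [0.6321, -0.075, 0.1068]
tool_rot: [-180.0, -0.1, 175.8]
force: [0.1, -0.1, -0.6]
grip_width: 0.0794
```

```bash
python3 - <<'E'
from tiltfit import *
p,d=read_camera('scene')
o=monitor.get_obs();print(o['tool_pos'],o['tool_rot'],o['force'])
tf('scene',d,o['tool_pos'],o['tool_rot'])
E
```

```text
[ 0.63198808 -0.07501521  0.10675897] [ 1.79998174e+02 -8.96765246e-02  1.75761703e+02] [ 0.65827218 -0.07041981 -0.14771247]
scene bin offset vs expected (bin frame mm, tilt,yaw deg) [-3.2   1.18  1.45  0.68  0.1 ] 1514 3107
```

Request:
servo_tool:
  commands: [0,0,-10,0,0,0,0,0,-20,0,0,0,0,0,-30,0,0,0,0,0,-30,0,0,0,20,30,-10,0,0,0,30,40,0,0,0,0,30,45,0,0,0,0,20,45,0,0,0,0,10,40,0,0,0,0,0,0,0,0,0,0]

```text
time_s: 24.55
tool_pos: [0.5372, 0.1373, 0.2078]
tool_rot: [179.8, -0.1, 176.4]
force: [-0.1, -0.4, 0.3]
grip_width: 0.0802
```

```bash
python3 - <<'E'
from h import *
for n in('top','scene'):
    p,d=read_camera(n);np.save(f'pics/{n}10.npy',d);cv2.imwrite(f'pics/{n}10.png',p[:,:,::-1])
    c=p[130:300,180:400] if n=='top' else p[100:300,220:440]
    cv2.imwrite(f'pics/{n}10c.png',cv2.resize(c[:,:,::-1],None,fx=3,fy=3,interpolation=cv2.INTER_CUBIC))
print(monitor.get_obs()['tool_pos'])
E
sed -i 's/,.full.:(.50,.10,17)//' f1.py; python3 f1.py 10
```

```text
[0.53902511 0.13009538 0.20769277]
top nut [634.95 155.63  85.1 ] -4.288981797328374 1.7286213177562284 840 1499
top collar [629.33  40.99  85.39] -4.0212591986773525 1.8860095630507625 1126 1830
top empty [617.84 -75.12  85.61] -4.480759519108158 1.941488088193208 1308 1944
top screw [ 610.12 -188.1    85.83] -4.15203514320466 1.7299923970511675 1195 1880
scene nut [635.86 155.66  86.8 ] -4.484963840287319 1.2857030782330017 1312 1798
scene collar [628.13  40.76  86.51] -4.403696383832508 1.2884766967198225 1799 2561
scene empty [617.51 -75.53  86.16] -4.703937079175184 1.466841867729031 1916 2995
scene screw [ 608.85 -187.9    85.89] -4.312564061902027 1.4831091371538205 1946 2851
```

View pics/scene10c.png

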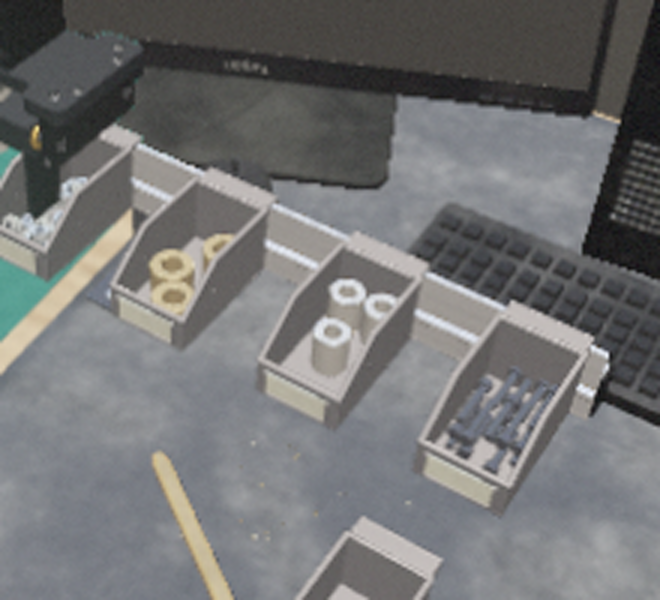

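View pics/top10c.png

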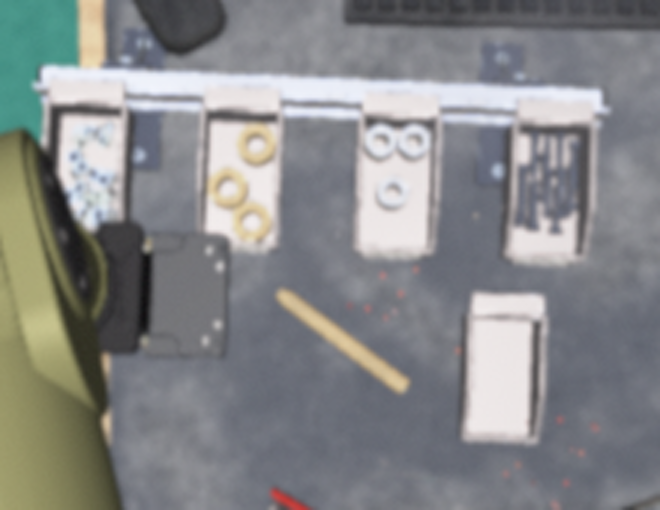

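```bash
cat > rim.py <<'E'
from full import *
from scipy.spatial.transform import Rotation as Ro
import sys
init={'nut':(.635,.155,-4.3),'collar':(.629,.041,-4.3),'slot':(.620,-.0745,-4.3),'screw':(.610,-.188,-4.3)}
def run(n,d):
    X=cloud(n,d).reshape(-1,3);X=X[~np.isnan(X[:,0])]
    for k,v in init.items():
        o0=np.array([v[0],v[1],.0855]);R0=Ro.from_euler('z',v[2],degrees=True)
        def L(p,C):return Ro.from_euler('yz',[p[3],p[4]],degrees=True).inv().apply(R0.inv().apply(C-o0)-p[:3]/1000)
        C=X[np.linalg.norm(X-o0-[0,0,.03],axis=1)<.09];p=np.zeros(5)
        for r in(.008,.006,.005,.004,.004,.004):
            l=L(p,C)*1000;q=T.query(l/1000)[0]
            keep=(q<r)&~((abs(l[:,1])<26)&(l[:,0]>-46)&(l[:,0]<47))&~((l[:,0]>49)&(l[:,2]<47))
            S=C[keep]
            p=least_squares(lambda p:T.query(L(p,S))[0]*1000,p,loss='soft_l1',f_scale=2,diff_step=1e-3).x
        w=R0.apply([p[0],p[1],0]);l=L(p,S)*1000
        lip=o0*1000+R0.apply(p[:3]+Ro.from_euler('yz',p[3:],degrees=True).apply([62,0,51]))
        a=(l[:,0]>53)&(l[:,2]>52);f=(l[:,0]<-40)
        print(n,k,'xyz',(o0*1000+w+[0,0,p[2]]).round(1),'pitch %.2f yaw %.2f'%(p[3],v[2]+p[4]),'lip',lip.round(1),len(S))
if __name__=="__main__":
    for t in sys.argv[1:]:
        for n in('top','scene'):print('--',t);run(n,np.load(f'pics/{n}{t}.npy'))
E
python3 rim.py 0 10
```

```text
-- 0
top nut xyz [634.  155.5  86.9] pitch 1.65 yaw -3.89 lip [697.3 151.2 136.1] 750
top collar xyz [628.6  40.7  87.1] pitch 1.69 yaw -3.84 lip [691.9  36.5 136.3] 583
top slot xyz [620.1 -73.7  87.3] pitch 1.97 yaw -4.02 lip [683.6 -78.2 136.2] 599
top screw xyz [ 609.4 -188.2   87.3] pitch 1.56 yaw -3.84 lip [ 672.7 -192.4  136.6] 756
-- 0
scene nut xyz [635.3 155.7  87.1] pitch 0.84 yaw -4.36 lip [697.8 150.9 137.2] 1561
scene collar xyz [627.9  40.6  87.6] pitch 1.85 yaw -4.30 lip [691.3  35.9 136.6] 1509
scene slot xyz [619.6 -74.1  86.9] pitch 1.05 yaw -4.44 lip [682.3 -79.  136.7] 1628
scene screw xyz [ 610.3 -188.2   87.3] pitch 1.90 yaw -3.73 lip [ 673.8 -192.4  136.2] 1419
-- 10
top nut xyz [636.9 155.5  89.2] pitch 4.40 yaw -4.24 lip [702.4 150.6 135.3] 487
top collar xyz [628.7  40.9  87.6] pitch 2.34 yaw -4.35 lip [692.5  36.  136. ] 531
top slot xyz [620.  -75.3  87.7] pitch 2.03 yaw -3.98 lip [683.6 -79.7 136.5] 580
top screw xyz [ 609.8 -188.2   87.1] pitch 0.98 yaw -4.15 lip [ 672.5 -192.7  137. ] 757
-- 10
scene nut xyz [633.9 155.6  87. ] pitch 0.82 yaw -4.94 lip [696.4 150.2 137.1] 1058
scene collar xyz [627.9  40.7  87.2] pitch 1.40 yaw -4.38 lip [691.   35.9 136.7] 1539
scene slot xyz [619.3 -72.9  87.3] pitch 1.73 yaw -4.29 lip [682.7 -77.7 136.4] 1488
scene screw xyz [ 610.5 -188.2   87.2] pitch 1.92 yaw -3.87 lip [ 674.  -192.5  136.1] 1405
```

```bash
python3 - <<'E'
from full import *
for n in('scene','top'):
    a=cv2.imread(f'pics/{n}0.png',0).astype(np.float32);b=cv2.imread(f'pics/{n}10.png',0).astype(np.float32)
    for nm,o in(('slot',(.620,-.0738)),('screw',(.610,-.188)),('collar',(.629,.041))):
        for part,P in(('front',[(-50,-32,2),(-50,32,2),(-50,-32,30),(-50,32,30)]),('lip',[(50,-32,55),(66,-32,55),(50,32,55),(66,32,55)])):
            q=proj(n,world((*o,-4.3),.085,P));lo=np.floor(q.min(0)).astype(int)-2;hi=np.ceil(q.max(0)).astype(int)+2
            t=a[lo[1]:hi[1],lo[0]:hi[0]];m=6;s=b[lo[1]-m:hi[1]+m,lo[0]-m:hi[0]+m]
            f=4;r=cv2.matchTemplate(cv2.resize(s,None,fx=f,fy=f,interpolation=2),cv2.resize(t,None,fx=f,fy=f,interpolation=2),cv2.TM_CCOEFF_NORMED)
            _,v,_,L=cv2.minMaxLoc(r);print(n,nm,part,'shift px',(np.array(L)/f-m),'corr %.3f'%v)
E
```

```text
scene slot front shift px [0.75 0.5 ] corr 0.917
scene slot lip shift px [0.25 0.  ] corr 0.895
scene screw front shift px [0. 0.] corr 0.998
scene screw lip shift px [0. 0.] corr 0.999
scene collar front shift px [0. 0.] corr 0.998
scene collar lip shift px [0. 0.] corr 0.999
top slot front shift px [0.75 0.  ] corr 0.997
top slot lip shift px [0.75 0.  ] corr 0.990
top screw front shift px [0. 0.] corr 1.000
top screw lip shift px [0. 0.] corr 0.999
top collar front shift px [ 0.75 -4.75] corr 0.841
top collar lip shift px [0. 0.] corr 0.995
```

Request:
servo_tool:
  commands: [0,30,-20,0,0,0,10,40,-20,0,0,0,10,40,0,0,0,0,10,40,0,0,0,0,10,40,0,0,0,0,10,40,0,0,0,0,0,20,0,0,0,0,0,0,0,0,0,0,0,0,0,0,0,0]

```text
time_s: 25.55
tool_pos: [0.5092, 0.38, 0.2469]
tool_rot: [-179.9, -0.1, 175.6]
force: [0.6, -0.6, 0.4]
grip_width: 0.0804
```

```bash
python3 - <<'E'
from h import *
for n in('top','scene'):
    p,d=read_camera(n);np.save(f'pics/{n}11.npy',d);cv2.imwrite(f'pics/{n}11.png',p[:,:,::-1])
o=monitor.get_obs();print(o['time_s'],o['tool_pos'],o['force'])
E
cat > mt.py <<'E'
from full import *
for n in('scene','top'):
    a=cv2.imread(f'pics/{n}0.png',0);b=cv2.imread(f'pics/{n}11.png',0)
    for nm,o in(('nut',(.635,.1555)),('collar',(.629,.041)),('slot',(.620,-.0738)),('screw',(.610,-.188))):
        q=proj(n,world((*o,-4.3),.085,E));lo=np.floor(q.min(0)).astype(int);hi=np.ceil(q.max(0)).astype(int)
        print(n,nm,cv2.absdiff(a,b)[lo[1]:hi[1],lo[0]:hi[0]].mean().round(2))
E
python3 mt.py; python3 rim.py 11
```

```text
25.65 [0.50943723 0.37925266 0.24727133] [-0.0520727   0.31287514 -0.15910928]
scene nut 1.82
scene collar 1.86
scene slot 12.42
scene screw 1.91
top nut 1.25
top collar 1.17
top slot 11.36
top screw 1.43
-- 11
top nut xyz [633.9 155.5  86.7] pitch 1.56 yaw -4.05 lip [697.1 151.  136. ] 755
top collar xyz [628.4  40.6  87.1] pitch 1.77 yaw -3.90 lip [691.8  36.3 136.1] 596
top slot xyz [619.6 -75.3  87.4] pitch 1.91 yaw -4.17 lip [683.1 -79.9 136.3] 586
top screw xyz [ 609.3 -188.1   86.9] pitch 0.88 yaw -4.31 lip [ 671.9 -192.9  137. ] 737
-- 11
scene nut xyz [635.1 155.7  87.2] pitch 0.49 yaw -4.47 lip [697.3 150.8 137.6] 1553
scene collar xyz [627.8  40.7  87.5] pitch 1.69 yaw -4.27 lip [691.1  35.9 136.6] 1523
scene slot xyz [619.  -72.9  87.3] pitch 1.39 yaw -4.20 lip [682.1 -77.6 136.7] 1517
scene screw xyz [ 610.3 -188.2   87.5] pitch 2.10 yaw -3.78 lip [ 674.  -192.4  136.2] 1387
```

View pics/scene11.png

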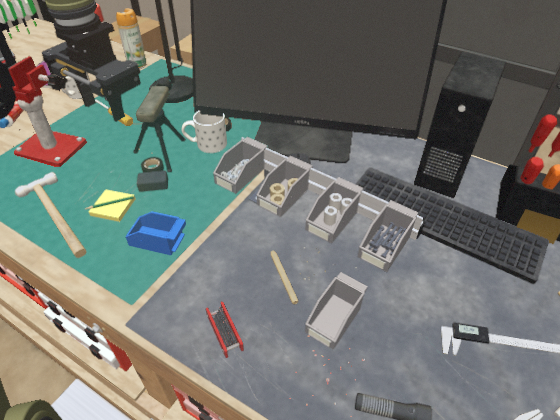

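The full bin hangs level in the gap (px 333,208) with three bushes. The empty one stands upright on the bench (px 337,310), the neighbours are unchanged, and the arm is clear of everything.

```bash
python3 -c "
from cell import env
print(env.sign_off())"
```

```text
the job is handed in; nothing more can be done
None
```

I lifted the empty bin off the rail, stood it upright on the bench, and hung the full bin in its gap. I handed in at about 25.7 s of the 61 s allowed.

- **Empty bin:** I gripped it from above, tilted its front up 22°, lifted its lip off the rail and set it down on the clear bench. It stands upright at about x 0.473, y −0.159.
- **Full bin:** I picked it up, hooked it over the ledge at 22° front up, swung it level and let go. Outline fits from both cameras put it within about 0.6 mm front to back of where the empty bin hung. Along the rail it sits about 1.5 mm off that place. It hangs level like its neighbours, and all three bushes are standing in it.
- **Other bins:** the screw, nut and collar bins look the same before and after, with an image difference at noise level. The arm ended clear at z 0.25 m, and every wrist force I read stayed under about 10 N.
- **A check that disagreed:** a fit using the whole bin, bushes included, put the full bin 2–3 mm forward of home. I took that as the bushes misleading the fit. The lip behind the ledge rules out that offset, and both the outline fits and direct image matching in the top camera showed no front-to-back shift.

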